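# Clamp a bamboo blank on the holding board

## Robot

A 6-joint arm with a two-finger parallel gripper is mounted at the origin on the work surface. World frame = base frame: x ahead of the robot, y to its left, z up, the work surface at z = 0. Lengths are in mm, angles in rad, forces in N, time in s.
With the tool pointing down it reaches from about 300 to 775 mm from the base axis. Payload 14.6 kg.
Tool frame: the origin (TCP) lies between the finger pads; the fingertips stand 19 mm ahead of it and the grasp point (between the pads) is the TCP; x points along the fingers, y is the direction in which the jaws open and shut, and the axes are right-handed (so a half turn about x gives the same grasp; the last joint's range is limited). The gripper opens to 94 mm and grips with 3 to 60 N. Pads are 16 mm wide; open, the fingers measure 119 mm over their backs; the gripper's body (75 mm by 177 mm) begins 78 mm behind the grasp point.
Start: joints at [-1.4, 0.3, 1.521, -0, 1.321, -0.067], TCP at [129.554, -534.514, 224.446] pointing down, gripper open.
Joint ranges: [-3.03, 3.03], [-0.79, 2.21], [0.23, 2.52], [-1.04, 4.18], [0, 3.07], [-2.55, 2.55]. Speed limits (rad/s): [2.22, 2.22, 2.57, 3.14, 3.14, 3.14].

## Interface

Orientations are given as [roll, pitch, yaw] about the fixed x, y, z axes, in that order (R = Rz(yaw) Ry(pitch) Rx(roll)).
In Python, from cell import manip gives the robot as it stands.
- The arm moves only by the tool jog_arm, never from a script. Its argument "series" is one flat list of numbers, 7 for each row, row after row: the turn, a rotation vector about the world's x, y, z in rad, then the shift along the world's x, y, z in m, then the opening, from -1 (shut) to 1 (fully open). A call has 1 to 20 rows; each row is the pose to reach, as a shift and turn from the pose commanded when the call began; what a row does not reach only later rows make up. A row lasts 1/8 s, in which the tool goes at most 62.5 mm and 10.7 degrees, less where a joint would pass 70% of its speed; a pose out of reach is approached as far as the arm can. A call with a gripper value outside its range is refused whole. The fingers move at their own pace and stop on an object; "squeeze" is the grip in N (left out, the last holds). Time passes only in rows, so rows that repeat a pose let the fingers close. It gives the time, the measured TCP pose, the force and the opening at its end, in the units of the state.
- manip.read_state(): the state, without advancing time (a new reading comes with each control period).
- manip.camera(name): name is "scene" or "top" or "wrist"; returns a dict with "color" (400x640x3 uint8, blue, green, red), "range_z" (400x640 float32, mm along the optical axis (not along the pixel's ray), 0 where there is no reading), "fx", "fy", "cx", "cy" (pixels), "pose" (4x4, takes a point from camera to world coordinates); the wrist camera has in their place "mount" (4x4, takes a point from camera to tool coordinates, whose origin is the TCP and whose axes are the tool frame's). Camera axes: x right, y down, z forward; pixel columns grow to the right and rows downward; lengths in mm; the calibration is good to about 2 mm. A picture is of the moment at which its call begins: read the wrist's pose just before it.
- manip.sign_off(): hands the job in, once; it reports no verdict.
The state is a dict: "clock": time; "joints": joint angles; "qd": joint speeds; "effort": joint torques, N m; "eef_pos": TCP position; "eef_rot": TCP orientation; "wrist_force": force on the tool from outside, world axes, zero at the start; "moment": the same for the moment, N m; "finger_gap": finger opening in mm.
Only numpy, scipy, OpenCV 4.12 (cv2) and the standard library are available. Lean on these libraries where they do the work, as an engineer would, in place of code of your own. Each camera call takes 0.05 s, during which the arm holds its last target.

## Task

Draw the sprung curved arm of the holding board all the way back until it stays there by itself. Then lay the longer of the two square-cut bamboo blanks flat on the board, against the dark fence with its ends level with the fence's ends, and let go of it. Finally swing the arm back so that it springs home and holds the blank flush against the fence.

Things in the scene. Friction and masses are not known exactly. Their poses are not given: they have to be found in the camera images.
- board: Fixed plywood board, x -150 to 130, y -130 to 85 mm, top 20 mm above the bench; origin at bench level below the middle of the fence's length. x runs along the fence: a dark strip 120 mm long (x +-60 mm), 12 mm high above the board, its working face at y = 60 mm looking to -y. A blank 32 mm wide set flush and level with it is centred at x 0, y 44 mm. Arm pivot (drum 15 mm radius) at x -120, y 0.
- clip (a joint): Swing of the curved 10 mm steel bar (middle 14 mm above the board) in rad: 0 = shut, empty, tip 5 mm from the fence; grows as it is drawn back from the fence, clockwise from above, to 0.75. Damped over-centre spring: below 0.45 it closes itself, above it swings itself fully back and stays. 6 N at the pin starts it from 0, 4 N from fully back, more when quick. On a flush blank it rests at about 0.2.
- pin (a point): Centre of the top of the arm's upright dark finger pin, 12 mm in diameter, top 68 mm above the bench, standing 29 mm clear above the bar. It goes round with the arm, 144 mm from the pivot: in the board's frame x = -120 + 144 cos(a), y = 144 sin(a) mm, where a = -0.155 - (clip joint). It can be pushed or loosely caged between the fingers from above.
- blank: The longer bamboo blank: a loose pale square-cut bar 120 mm long (its x), 32 mm wide (its y), 28 mm high, 50 to 110 g, flat on the bench; origin at the centre of its underside. A bystander of the same section is only 60 mm long; the round dowel, bamboo cup and mallet are not needed either.
Not all that is in view belongs to the job. Leave any red or turquoise look-alike of the blank alone.

How it is judged (in metres and radians):
On the way, in this order (a step that is already met when the one before it is completed fails the run):
1. the arm is drawn back and stays there (joint above 0.65 rad) with nothing of the robot touching it (value of joint clip above 0.65 rad and contact force between board and the fingers below 0.1 N), for 0.2 s.
2. with the arm still back (joint above 0.6), the longer blank lies flat on the board within 20 mm of the fence, 25 mm of level with it and 15 degrees of parallel, let go and at rest (x of blank in the frame of board between -0.025 and 0.025 m and y of blank in the frame of board between 0.024 and 0.047 m and z of blank in the frame of board between 0.016 and 0.024 m and angle between the x axis of blank and the x axis of board, either way round below 0.26 rad and angle between blank's own z axis and vertical below 0.1 rad and value of joint clip above 0.6 rad and linear speed of blank below 0.02 m/s and contact force between blank and the fingers below 0.1 N), for 0.2 s.
At the end, for the whole second after the job is handed in: The longer blank lies flat on the board, flush against the fence (within 8 mm and 8 degrees) and level with it lengthwise within 25 mm, at rest, and the released arm presses on its side with more than 1 N (joint between 0.08 and 0.32 rad) (x of blank in the frame of board between -0.025 and 0.025 m and y of blank in the frame of board between 0.036 and 0.047 m and z of blank in the frame of board between 0.016 and 0.024 m and angle between the x axis of blank and the x axis of board, either way round below 0.14 rad and angle between blank's own z axis and vertical below 0.1 rad and value of joint clip between 0.08 and 0.32 rad and contact force between clip and blank above 1 N and linear speed of blank below 0.02 m/s); the robot touches nothing.
It also fails if it takes over 64 s, if anything falls off the work surface, if the arm or the gripper's body presses on something with over 40 N, if the wrist force passes 120 N, or if a joint passes its speed limit or range.

## Working session

There is one attempt and no reset: what is moved stays moved. The work goes in short steps, Python scripts to look and compute and a tool call to move; the robot and the scene stay as the last step left them, time stands still between calls to the robot, and variables do not carry over. Pictures are saved under pics/ and viewed, and the job is handed in when it is done.

Besides the shell and the picture viewer there is one more tool, called after "Call:" as a command line: name --argument value ..., lists and objects as JSON in quotes. jog_arm: Moves the arm, as the interface text tells. Its arguments: {"type":"object","properties":{"series":{"type":"array","items":{"type":"number"}},"squeeze":{"type":"number"}},"required":["series"]}

```bash
mkdir -p pics; cat > snap.py <<'E'
import sys,cv2,pickle
from cell import manip
tag=sys.argv[1]
for n in sys.argv[2:]:
    s=manip.read_state(); c=manip.camera(n); c['state']=s
    pickle.dump(c,open(f'pics/{tag}_{n}.pkl','wb')); cv2.imwrite(f'pics/{tag}_{n}.png',c['color'])
s=manip.read_state()
for k in s: print(k,s[k])
E
python3 snap.py a scene top; ls
```

```text
clock 0.1
joints [-1.39959357e+00  3.00409691e-01  1.52155177e+00  3.67902546e-06
  1.32070864e+00 -6.66047606e-02]
qd [ 6.15267503e-04 -1.98103391e-03 -6.95265590e-04  1.98831891e-03
  1.25674214e-03 -7.92414186e-05]
effort [ 1.10610115e-03 -5.32646334e+01 -3.53282797e+01  7.09521957e-02
  2.35550426e-02 -3.87940679e-05]
eef_pos [ 129.520743   -534.29352107  223.93240599]
eef_rot [-1.64070851  1.56971887  1.73869074]
wrist_force [ 0.76799044 -0.4161355   0.75084227]
moment [ 0.03404489  0.04647546 -0.00448875]
finger_gap 94.48338252860516
pics
snap.py
```

View pics/a_top.png

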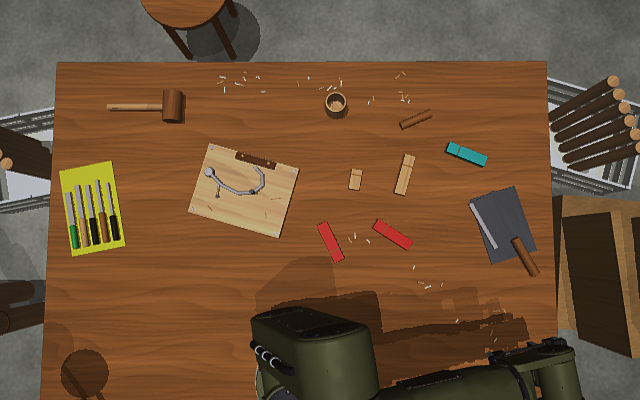

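View pics/a_scene.png

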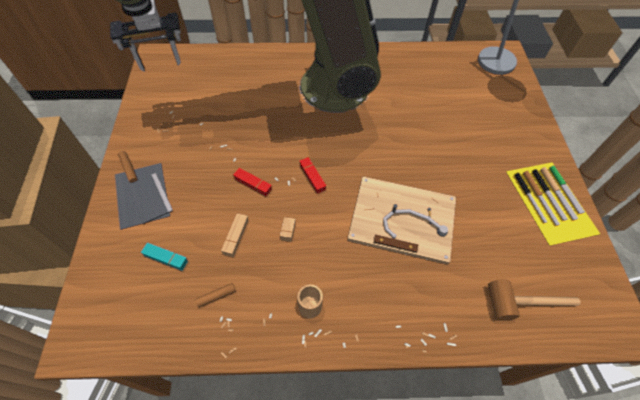

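The top view shows the board (245,190) with its fence at (256,159) and the drum at (209,172). The long blank is at (404,174), the short one at (355,180), and there are red and turquoise decoys. Now I'll measure.

```bash
cat > h.py <<'E'
import cv2,pickle,numpy as np
def load(n): return pickle.load(open(f'pics/{n}.pkl','rb'))
def cpose(c):
    if 'pose' in c: return np.array(c['pose'])
    from scipy.spatial.transform import Rotation as R
    T=np.eye(4);T[:3,:3]=R.from_euler('xyz',c['state']['eef_rot']).as_matrix();T[:3,3]=c['state']['eef_pos'];return T@np.array(c['mount'])
def ray(c,uv,z):
    uv=np.atleast_2d(np.asarray(uv,float));T=cpose(c)
    d=np.c_[(uv[:,0]-c['cx'])/c['fx'],(uv[:,1]-c['cy'])/c['fy'],np.ones(len(uv))]@T[:3,:3].T
    o=T[:3,3];return o+d*((z-o[2])/d[:,2])[:,None]
def cloud(c):
    v,u=np.mgrid[:400,:640];Z=c['range_z'];T=cpose(c)
    P=np.stack([(u-c['cx'])/c['fx']*Z,(v-c['cy'])/c['fy']*Z,Z],-1)
    return P@T[:3,:3].T+T[:3,3]
E
python3 - <<'E'
from h import *
np.set_printoptions(precision=1,suppress=True)
for n in ['a_top','a_scene']:
    c=load(n); print(n,c['fx'],c['cx'],c['cy']); print(np.array(c['pose']))
c=load('a_top');P=cloud(c);hsv=cv2.cvtColor(c['color'],cv2.COLOR_BGR2HSV)
for nm,uv in dict(board=(230,215),blank=(404,174),short=(355,180),fence=(256,159),drum=(209,172),bench=(320,200)).items():
    print(nm,uv,P[uv[1],uv[0]],hsv[uv[1],uv[0]])
im=c['color'][130:250,180:440]; cv2.imwrite('pics/zoom.png',cv2.resize(im,None,fx=3,fy=3,interpolation=cv2.INTER_CUBIC))
c=load('a_scene');im=c['color'][160:280,200:470]; cv2.imwrite('pics/zoom2.png',cv2.resize(im,None,fx=2.9,fy=2.9,interpolation=cv2.INTER_CUBIC))
E
```

```text
a_top 508.48318326231447 323.46431991535553 196.24362326792925
[[  -0.    -1.     0.1  392.6]
 [  -1.     0.     0.   -80.4]
 [  -0.    -0.1   -1.  1508.2]
 [   0.     0.     0.     1. ]]
a_scene 401.2392262153529 316.9383528885014 197.35382119260234
[[   0.     0.8   -0.5 1103.4]
 [   1.    -0.     0.  -107.3]
 [   0.    -0.5   -0.8 1016.1]
 [   0.     0.     0.     1. ]]
board (230, 215) [479.3 202.3  22. ] [ 19  99 190]
blank (404, 174) [ 599.  -307.9   27.9] [ 18 117 188]
short (355, 180) [ 581.1 -163.9   30.6] [ 16 128 189]
fence (256, 159) [642.9 126.3  34.8] [ 11 164  84]
drum (209, 172) [604.1 262.6  38.8] [163  10 175]
bench (320, 200) [525.1 -61.1  -0.3] [ 13 172 120]
```

View pics/zoom.png

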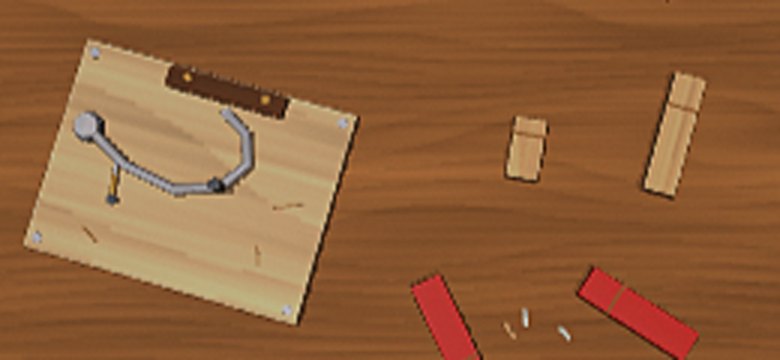

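View pics/zoom2.png

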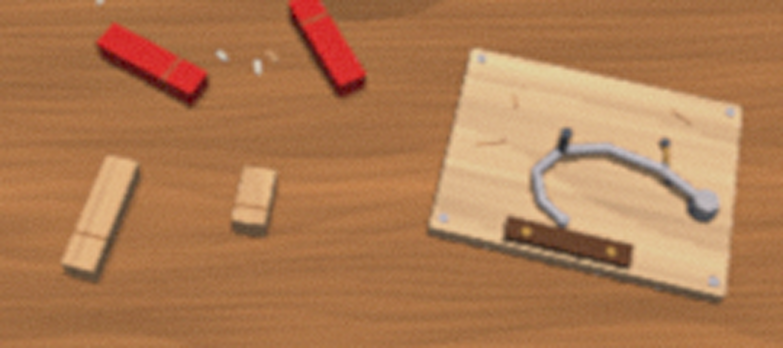

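```bash
python3 - <<'E'
from h import *
np.set_printoptions(precision=2,suppress=True)
for n,bx,px in [('a_top',[(185,140,305,245)],[(390,150,420,200)]),('a_scene',[(345,170,462,266)],[(215,208,252,258)])]:
    c=load(n);hsv=cv2.cvtColor(c['color'],cv2.COLOR_BGR2HSV);P=cloud(c)
    pale=((hsv[...,2]>140)).astype(np.uint8)
    for nm,(x0,y0,x1,y1),zt in [('board',bx[0],20),('blank',px[0],28)]:
        m=np.zeros((400,640),np.uint8)
        sub=(P[y0:y1,x0:x1,2]>(12 if nm=='board' else 18)).astype(np.uint8)
        # top face: use height; colour for edge
        m[y0:y1,x0:x1]=sub
        # project each masked pixel to top plane
        cs,_=cv2.findContours(m,cv2.RETR_EXTERNAL,cv2.CHAIN_APPROX_NONE);k=max(cs,key=cv2.contourArea)
        W=ray(c,k[:,0,:],zt)[:,:2]
        r=cv2.minAreaRect(W.astype(np.float32));print(n,nm,'depth',np.array(r[0]),np.array(r[1]),r[2]);
        if nm=='board':print(cv2.boxPoints(r))
        m[:]=0;m[y0:y1,x0:x1]=pale[y0:y1,x0:x1]
        cs,_=cv2.findContours(m,cv2.RETR_EXTERNAL,cv2.CHAIN_APPROX_NONE);k=max(cs,key=cv2.contourArea)
        W=ray(c,k[:,0,:],zt)[:,:2]
        r=cv2.minAreaRect(W.astype(np.float32));print(n,nm,'colour',np.array(r[0]),np.array(r[1]),r[2])
        if nm=='board':print(cv2.boxPoints(r))
E
```

```text
a_top board depth [553.23 164.86] [280.66 214.74] 73.86880493164062
[[411.09  59.89]
 [617.38   0.23]
 [695.36 269.83]
 [489.07 329.5 ]]
a_top board colour [556.32 184.96] [316.91 223.53] 74.02364349365234
[[405.26  63.39]
 [620.16   1.87]
 [707.38 306.54]
 [492.49 368.06]]
a_top blank depth [ 597.58 -308.98] [ 32.88 120.68] 73.94758605957031
a_top blank colour [ 599.03 -316.73] [ 70.13 118.58] 88.95829772949219
a_scene board depth [554.01 165.49] [280.03 218.65] 73.80987548828125
[[409.98  61.5 ]
 [619.96   0.54]
 [698.04 269.47]
 [488.06 330.43]]
a_scene board colour [544.8  180.33] [369.87 311.21] 88.59580993652344
[[384.71  -0.73]
 [695.83  -8.36]
 [704.89 361.4 ]
 [393.77 369.02]]
a_scene blank depth [ 598.8 -308. ] [ 36.63 122.65] 73.89950561523438
a_scene blank colour [ 593.9  -312.29] [159.08 101.84] 3.2617974281311035
```

```bash
python3 - <<'E'
from h import *
from scipy.spatial.transform import Rotation as R
from cell import manip
np.set_printoptions(precision=3,suppress=True)
s=manip.read_state();M=R.from_euler('xyz',s['eef_rot']).as_matrix();print(M,s['eef_pos'])
yt=np.degrees(np.arctan2(M[1,1],M[0,1]));print('jaw az',yt)
O=np.array([572.2,149.2]);ex=np.array([-.278,-.9606]);ey=np.array([.9606,-.278])
print('board az',np.degrees(np.arctan2(ex[1],ex[0])))
for q in np.arange(0,0.8,.15):
    a=-.155-q; p=O+ex*(-120+144*np.cos(a))+ey*144*np.sin(a)
    t=ex*np.sin(a)-ey*np.cos(a); print(q,p,'tangent az',np.degrees(np.arctan2(t[1],t[0])))
# check with depth
for n in ['a_top','a_scene']:
    c=load(n);P=cloud(c);m=(P[...,2]>50)&(P[...,2]<90)&(abs(P[...,0]-545)<40)&(abs(P[...,1]-134)<40)
    print(n,m.sum(),P[m].mean(0) if m.any() else '')
    hsv=cv2.cvtColor(c['color'],cv2.COLOR_BGR2HSV)
    m2=((hsv[...,2]<70)&(hsv[...,1]<90)&(P[...,2]>20)&(abs(P[...,0]-530)<60)&(abs(P[...,1]-180)<90))
    nn,l,st,ce=cv2.connectedComponentsWithStats(m2.astype(np.uint8))
    for i in range(1,nn):
        if st[i,4]>3: print(st[i],ce[i],ray(c,ce[i],68)[0],P[l==i].mean(0),P[l==i][:,2].max())
E
```

```text
[[-0.     0.236 -0.972]
 [ 0.001 -0.972 -0.236]
 [-1.    -0.001 -0.   ]] [ 129.521 -534.294  223.932]
jaw az -76.37468314688766
board az -106.14057320864389
0.0 [544.653 133.984] tangent az 154.97858096682836
0.15 [525.837 144.551] tangent az 146.384214039866
0.3 [508.812 157.811] tangent az 137.78984711290366
0.44999999999999996 [493.959 173.467] tangent az 129.1954801859413
0.6 [481.612 191.166] tangent az 120.60111325897896
0.75 [472.049 210.512] tangent az 112.00674633201662
a_top 17 [544.325 132.879  63.586]
[219 180   4   4   4] [220.5 181.5] [572.423 222.335  68.   ] [578.067 231.838  22.794] 24.86593078148053
[251 190   4   4   6] [252.667 191.667] [543.13  129.992  68.   ] [543.72  130.793  62.437] 73.42899189276841
a_scene 26 [545.102 134.523  62.185]
[393 207   2   5   8] [393.625 209.375] [556.374 131.09   68.   ] [548.209 134.651  53.82 ] 63.95079263719083
```

Call:
jog_arm --series '[0,0,0.06,0.02,0.032,0,1,0,0,0.15,0.05,0.08,0,0.5,0,0,0.3,0.083,0.133,-0.01,-0.36,0,0,0.4,0.115,0.185,-0.02,-0.36,0,0,0.5,0.146,0.236,-0.03,-0.36,0,0,0.6,0.178,0.287,-0.04,-0.36,0,0,0.7,0.21,0.338,-0.05,-0.36,0,0,0.8,0.242,0.389,-0.06,-0.36,0,0,0.897,0.274,0.44,-0.07,-0.36,0,0,0.897,0.305,0.491,-0.08,-0.36,0,0,0.897,0.337,0.542,-0.09,-0.36,0,0,0.897,0.365,0.588,-0.1,-0.36,0,0,0.897,0.39,0.628,-0.1,-0.36,0,0,0.897,0.405,0.652,-0.1,-0.36,0,0,0.897,0.412,0.664,-0.1,-0.36,0,0,0.897,0.415,0.668,-0.1,-0.36,0,0,0.897,0.415,0.668,-0.1,-0.36,0,0,0.897,0.415,0.668,-0.1,-0.36]'

```text
clock: 2.35
eef_pos: [544.4, 132.7, 124.6]
eef_rot: [0.147, 1.571, -1.86]
wrist_force: [0.5, -0.0, -0.4]
finger_gap: 29.8
```

```bash
python3 snap.py b wrist | grep -E "clock|joints|eef|gap|force"
```

```text
clock 2.4
joints [ 1.73933989e-01  4.23051383e-01  1.59845299e+00 -2.96386627e-05
eef_pos [544.39900166 132.80995008 124.61970875]
eef_rot [ 1.85273309  1.57071372 -0.15490677]
wrist_force [0.39433739 0.24840643 0.85429429]
finger_gap 30.041264788295464
```

View pics/b_wrist.png

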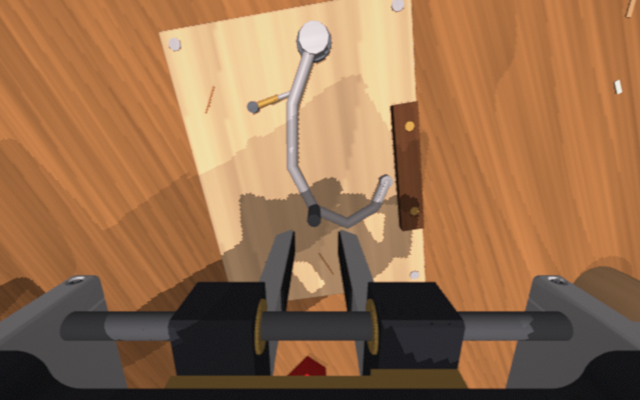

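The wrist view shows the pin's top at about (313,208), lying in line with the gap between the fingers (x 293–340).

```bash
python3 - <<'E'
from h import *
c=load('b_wrist');print(ray(c,[(313,209)],68))
P=cloud(c);m=(P[...,2]>60)&(P[...,2]<72);m[230:]=0;print(m.sum(),P[m].mean(0),np.argwhere(m).mean(0))
E
```

```text
[[547.07237689 146.58936166  68.        ]]
172 [543.92425164 138.0038467   66.67628829] [218.8372093  313.97093023]
```

Call:
jog_arm --series '[0,0,0,0,0.002,-0.02,-0.36,0,0,0,0,0.002,-0.045,-0.36,0,0,0,0,0.002,-0.062,-0.36,0,0,0,0,0.002,-0.062,-0.36]'

```text
clock: 2.9
eef_pos: [544.0, 135.2, 61.6]
eef_rot: [-0.941, 1.569, -2.948]
wrist_force: [0.4, -0.0, 0.3]
finger_gap: 30.1
```

```bash
python3 snap.py c scene wrist| grep -E "clock|joints|eef|gap|force"; python3 - <<'E'
import cv2
a=cv2.imread('pics/c_scene.png')[150:300,300:500];cv2.imwrite('pics/c2.png',cv2.resize(a,None,fx=3,fy=3))
E
```

```text
clock 3.0
joints [ 1.78414744e-01  5.07921612e-01  1.63615946e+00 -9.90514406e-06
eef_pos [544.87980894 135.44762591  63.13025577]
eef_rot [2.17380398 1.57007302 0.16691492]
wrist_force [0.5618219  0.03840803 0.24441692]
finger_gap 29.937442584905178
```

View pics/c_wrist.png

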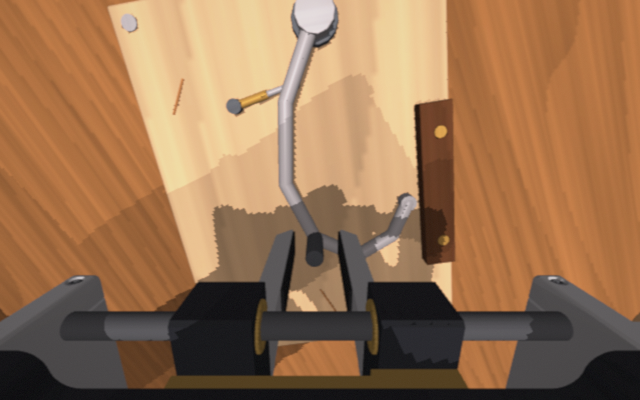

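View pics/c2.png

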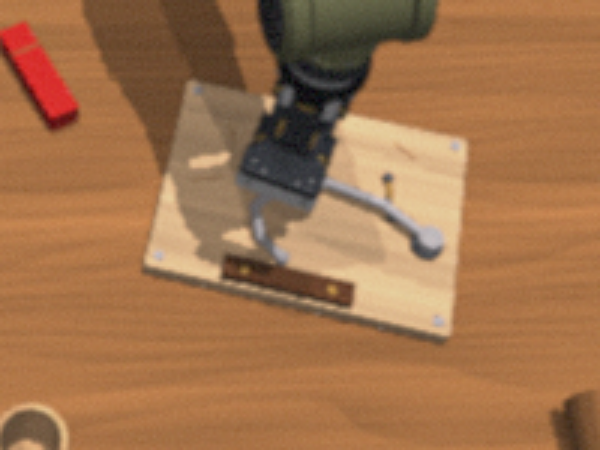

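The pin (315,248) stands between the two fingers. Drawing the arm back along its arc.

Call:
jog_arm --series '[0,0,-0.04,-0.005,0.0025,0,-0.36,0,0,-0.08,-0.0102,0.0053,0,-0.36,0,0,-0.12,-0.015,0.008,0,-0.36,0,0,-0.16,-0.02,0.0114,0,-0.36,0,0,-0.2,-0.0246,0.0148,0,-0.36,0,0,-0.25,-0.0302,0.0192,0,-0.36,0,0,-0.3,-0.0358,0.0238,0,-0.36]'

```text
clock: 3.88
eef_pos: [509.6, 158.9, 63.6]
eef_rot: [2.149, 1.568, -0.16]
wrist_force: [3.3, -4.4, -2.5]
finger_gap: 30.0
```

```bash
python3 snap.py d wrist| grep -E "clock|joints|eef|gap|force"
```

```text
clock 3.925
joints [ 2.35165309e-01  4.53999244e-01  1.71917971e+00 -8.78260057e-04
eef_pos [508.96941671 159.39720414  63.53637473]
eef_rot [ 2.19830538  1.56867544 -0.11254356]
wrist_force [ 1.29747265 -3.46331224  0.0640316 ]
finger_gap 29.935231457293845
```

View pics/d_wrist.png

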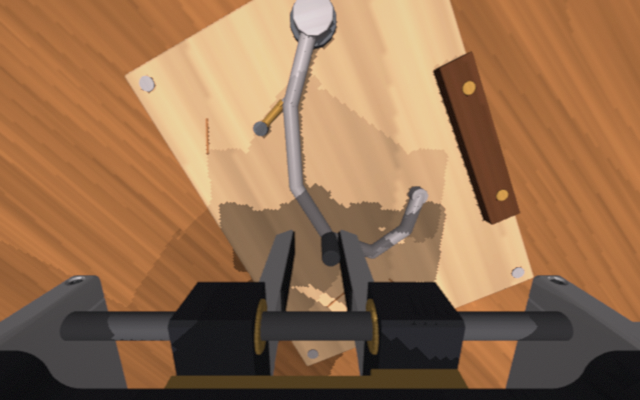

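Call:
jog_arm --series '[0,0,-0.05,-0.0052,0.005,0,-0.36,0,0,-0.1,-0.0101,0.0102,0,-0.36,0,0,-0.15,-0.0149,0.0157,0,-0.36,0,0,-0.2,-0.0193,0.0213,0,-0.36,0,0,-0.25,-0.0234,0.0272,0,-0.36,0,0,-0.3,-0.0272,0.0334,0,-0.36,0,0,-0.35,-0.0308,0.0396,0,-0.36,0,0,-0.4,-0.034,0.046,0,-0.36,0,0,-0.44,-0.0363,0.0513,0,-0.36,0,0,-0.44,-0.0363,0.0513,0,-0.36,0,0,-0.44,-0.0363,0.0513,0,-0.36,0,0,-0.44,-0.0363,0.0513,0,-0.36]'

```text
clock: 5.42
eef_pos: [472.6, 210.4, 62.6]
eef_rot: [3.074, 1.571, 0.327]
wrist_force: [-0.3, 0.0, 0.6]
finger_gap: 30.1
```

```bash
python3 snap.py e wrist| grep -E "clock|joints|eef|gap|force"
```

```text
clock 5.475
joints [3.48096308e-01 4.26427518e-01 1.76412579e+00 2.95018251e-05
eef_pos [472.57846657 210.42740859  62.55943917]
eef_rot [-3.03141783  1.57064286  0.50520839]
wrist_force [-0.00215395 -0.47655784 -0.67615543]
finger_gap 30.27038826457404
```

View pics/e_wrist.png

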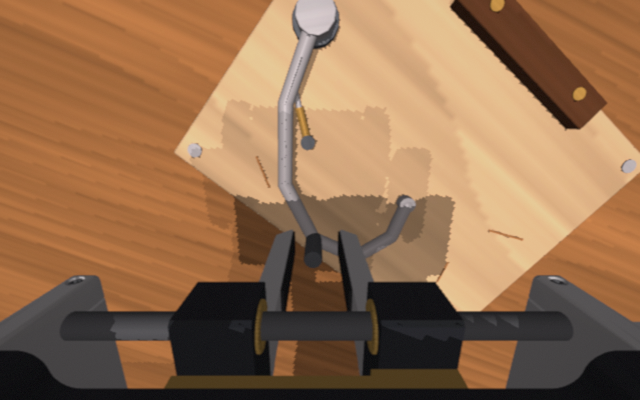

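Call:
jog_arm --series '[0,0,0,0,0,0.015,-0.36,0,0,0,0,0,0.04,-0.36,0,0,0,0,0,0.07,-0.36,0,0,-0.05,0.003,-0.015,0.08,-0.2,0,0,-0.15,0.012,-0.05,0.08,0,0,0,-0.25,0.024,-0.1,0.08,0.4,0,0,-0.35,0.038,-0.158,0.08,0.5,0,0,-0.45,0.052,-0.217,0.08,0.5,0,0,-0.55,0.067,-0.276,0.08,0.5,0,0,-0.62,0.081,-0.335,0.08,0.5,0,0,-0.676,0.095,-0.394,0.075,0.5,0,0,-0.676,0.108,-0.447,0.07,0.5,0,0,-0.676,0.118,-0.488,0.065,0.5,0,0,-0.676,0.1235,-0.51,0.062,0.5,0,0,-0.676,0.1255,-0.519,0.062,0.5,0,0,-0.676,0.1255,-0.519,0.062,0.5,0,0,-0.676,0.1255,-0.519,0.062,0.5]'

```text
clock: 7.6
eef_pos: [597.9, -307.7, 124.7]
eef_rot: [-2.706, 1.571, 0.154]
wrist_force: [0.9, -0.5, 0.0]
finger_gap: 70.8
```

```bash
python3 snap.py f wrist top| grep -E "clock|joints|eef|gap|force"; python3 - <<'E'
from h import *
np.set_printoptions(precision=2,suppress=True)
c=load('f_top');P=cloud(c)
m=(P[...,2]>52)&(P[...,2]<90)&(abs(P[...,0]-475)<60)&(abs(P[...,1]-200)<60);print('pin',m.sum(),P[m].mean(0))
c=load('f_wrist');P=cloud(c);m=((P[...,2]>20)&(P[...,2]<34)).astype(np.uint8);m[230:]=0
cs,_=cv2.findContours(m,cv2.RETR_EXTERNAL,cv2.CHAIN_APPROX_NONE)
for k in cs:
    if cv2.contourArea(k)>300:
        print(cv2.boundingRect(k),[np.array(v) for v in cv2.minAreaRect(ray(c,k[:,0],28)[:,:2].astype(np.float32))])
E
```

```text
clock 7.7
joints [-5.29560289e-01  6.59097735e-01  1.23292209e+00  6.63966107e-05
eef_pos [ 598.07774079 -307.64362597  124.81814085]
eef_rot [ 3.07224396  1.57044396 -0.34982242]
wrist_force [ 0.95114397 -0.09933332  0.26441239]
finger_gap 70.18686070650959
pin 18 [472.19 210.24  65.36]
(302, 147, 34, 83) [array([ 614.97, -313.37]), array([31.77, 81.06]), array(73.64)]
(427, 61, 148, 56) [array([ 657.81, -489.33]), array([122.3,  33. ]), array(67.47)]
(17, 12, 49, 81) [array([ 788.79, -121.16]), array([36.83, 61.1 ]), array(60.77)]
(255, 0, 75, 59) [array([ 756.02, -330.68]), array([17.47, 66.39]), array(23.57)]
```

View pics/f_wrist.png

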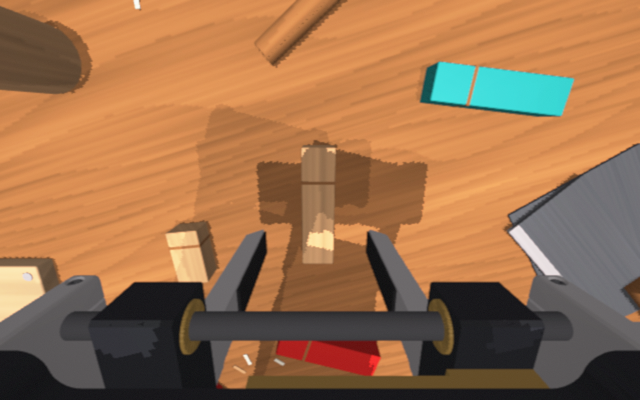

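View pics/f_top.png

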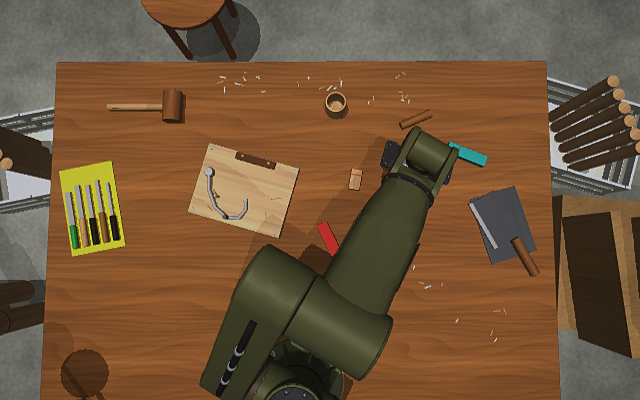

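The pin stayed at (472,210), i.e. about 0.75 rad. The blank sits centred between the open fingers (columns 302–336). Descending and gripping.

Call:
jog_arm --series '[0,0,0,0,0,-0.04,0.5,0,0,0,0,0,-0.075,0.5,0,0,0,0,0,-0.09,0.5,0,0,0,0,0,-0.09,0.5,0,0,0,0,0,-0.09,-0.6,0,0,0,0,0,-0.09,-0.6,0,0,0,0,0,-0.09,-0.6,0,0,0,0,0,-0.09,-0.6,0,0,0,0,0,-0.09,-0.6,0,0,0,0,0,-0.09,-0.6]' --squeeze 25

```text
clock: 8.95
eef_pos: [598.0, -308.5, 34.7]
eef_rot: [2.741, 1.57, -0.682]
wrist_force: [-0.6, -0.4, 3.4]
finger_gap: 31.8
```

Call:
jog_arm --series '[0,0,0,0,0,0.02,-0.6,0,0,0,0,0,0.05,-0.6,0,0,0,0,0,0.08,-0.6,0,0,0.08,0,0.02,0.085,-0.6,0,0,0.2,0.002,0.055,0.085,-0.6,0,0,0.35,0.003,0.1,0.085,-0.6,0,0,0.52,0.005,0.15,0.085,-0.6,0,0,0.69,0.006,0.2,0.085,-0.6,0,0,0.86,0.008,0.25,0.085,-0.6,0,0,1.03,0.009,0.3,0.085,-0.6,0,0,1.2,0.011,0.35,0.085,-0.6,0,0,1.35,0.012,0.39,0.085,-0.6,0,0,1.47,0.013,0.42,0.085,-0.6,0,0,1.54,0.014,0.438,0.085,-0.6,0,0,1.571,0.014,0.446,0.085,-0.6,0,0,1.571,0.014,0.446,0.085,-0.6,0,0,1.571,0.014,0.446,0.085,-0.6]'

```text
clock: 11.08
eef_pos: [612.0, 136.8, 119.7]
eef_rot: [1.576, 1.571, -0.278]
wrist_force: [0.1, -0.3, 0.1]
finger_gap: 31.9
```

```bash
python3 snap.py g wrist scene| grep -E "clock|joints|eef|gap|force"; python3 - <<'E'
from h import *
np.set_printoptions(precision=2,suppress=True)
c=load('g_wrist');P=cloud(c);st=c['state'];print(st['eef_pos'])
hsv=cv2.cvtColor(c['color'],cv2.COLOR_BGR2HSV)
print('tool to hand px', P[200,320])
m=((P[...,2]>100)&(P[...,2]<125)).astype(np.uint8)
cs,_=cv2.findContours(m,cv2.RETR_EXTERNAL,cv2.CHAIN_APPROX_NONE)
for k in cs:
    if cv2.contourArea(k)>200: print(cv2.boundingRect(k),[np.array(v) for v in cv2.minAreaRect(ray(c,k[:,0],113)[:,:2].astype(np.float32))])
E
```

```text
clock 11.175
joints [ 1.61643808e-01  5.66626714e-01  1.39408846e+00 -2.54723150e-05
eef_pos [612.00442442 136.8748469  119.53877795]
eef_rot [-0.7445126   1.57073314 -2.59781984]
wrist_force [-0.20706581  0.58611372 -0.88121599]
finger_gap 31.675483672121626
[612.02 136.83 119.67]
tool to hand px [623.76 170.54 111.85]
(271, 159, 91, 152) [array([613.63, 144.7 ]), array([107.42,  59.53]), array(73.88)]
```

View pics/g_wrist.png

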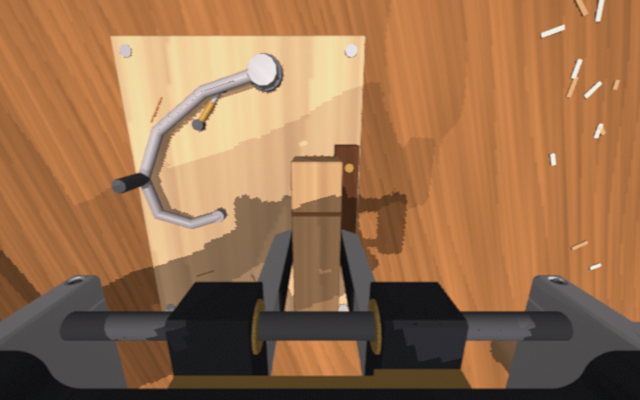

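View pics/g_scene.png

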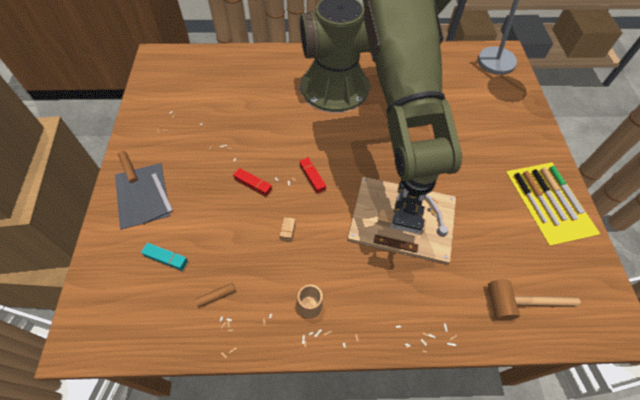

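```bash
python3 - <<'E'
from h import *
np.set_printoptions(precision=2,suppress=True)
c=load('g_wrist')
O=np.array([572.2,149.2]);ex=np.array([-.278,-.9606]);ey=np.array([.9606,-.278])
def b(uv,z):
    p=ray(c,[uv],z)[0,:2]-O;return np.array([p@ex,p@ey])
print('fence far face corner',b((334.5,145),32),'blank far corners',b((292,158),113.3),b((342,158),113.3))
print('tcp',b.__name__,(np.array([612,136.85])-O)@ex,(np.array([612,136.85])-O)@ey)
E
python3 - <<'E'
import cv2
a=cv2.imread('pics/g_wrist.png')[130:240,250:390];cv2.imwrite('pics/gz.png',cv2.resize(a,None,fx=5,fy=5,interpolation=cv2.INTER_CUBIC))
E
```

```text
fence far face corner [-62.4   57.35] blank far corners [-61.55  26.63] [-61.54  56.71]
tcp b 0.7990100000000062 41.66517999999995
```

View pics/gz.png

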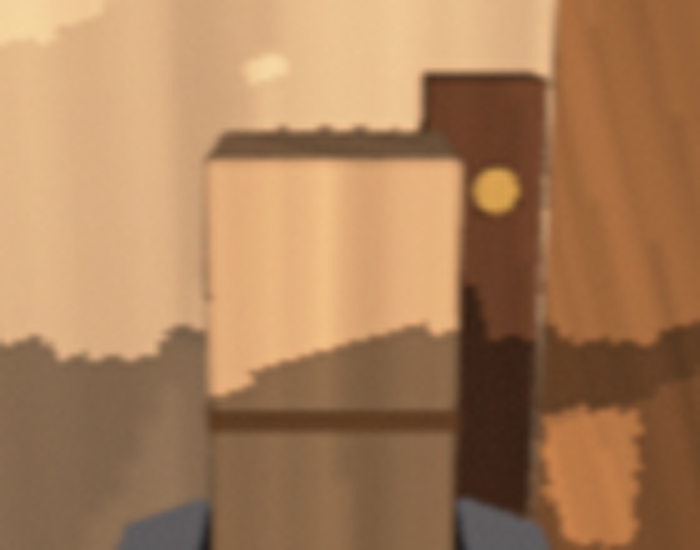

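Call:
jog_arm --series '[0,0,0,-0.003,0.001,-0.02,-0.6,0,0,0,-0.003,0.001,-0.045,-0.6,0,0,0,-0.003,0.001,-0.058,-0.6,0,0,0,-0.003,0.001,-0.064,-0.6,0,0,0,-0.003,0.001,-0.064,-0.6]'

```text
clock: 11.8
eef_pos: [609.2, 138.5, 55.8]
eef_rot: [1.981, 1.57, 0.129]
wrist_force: [0.3, 0.4, -0.8]
finger_gap: 31.5
```

```bash
python3 snap.py i wrist| grep -E "clock|eef|gap|force"
```

```text
clock 11.85
eef_pos [609.32980024 138.57685157  56.13557033]
eef_rot [2.01806885 1.56984519 0.1660945 ]
wrist_force [-0.09959212 -0.0390359  -0.77084873]
finger_gap 31.56061247216885
```

View pics/i_wrist.png

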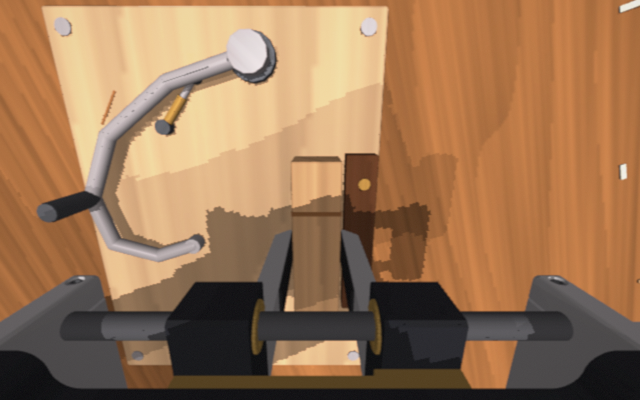

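The blank (columns 292–342) lies parallel to the fence's face at column 345, with their ends almost level and a small gap between. I'll set it down the last millimetre, open and lift.

Call:
jog_arm --series '[0,0,0,0,0,-0.001,-0.6,0,0,0,0,0,-0.001,-0.1,0,0,0,0,0,-0.001,0.1,0,0,0,0,0,-0.001,0.1,0,0,0,0,0,-0.001,0.1,0,0,0,0,0,0.03,0.1,0,0,0,0,0,0.07,0.1,0,0,0,0,0,0.07,0.1]'

```text
clock: 12.85
eef_pos: [610.3, 138.8, 128.7]
eef_rot: [2.022, 1.565, 0.17]
wrist_force: [0.5, -0.1, -0.6]
finger_gap: 51.6
```

```bash
python3 snap.py j wrist| grep -E "clock|eef|gap|force"; python3 - <<'E'
from h import *
np.set_printoptions(precision=2,suppress=True)
c=load('j_wrist');P=cloud(c)
print(P[200,318])
O=np.array([572.2,149.2]);ex=np.array([-.278,-.9606]);ey=np.array([.9606,-.278])
m=((P[...,2]>43)&(P[...,2]<55)).astype(np.uint8);m[:,:240]=0
cs,_=cv2.findContours(m,cv2.RETR_EXTERNAL,cv2.CHAIN_APPROX_NONE)
for k in cs:
    if cv2.contourArea(k)>200:
        W=ray(c,k[:,0],48)[:,:2]-O;r=cv2.minAreaRect(np.c_[W@ex,W@ey].astype(np.float32));print(cv2.boundingRect(k),[np.array(v) for v in r])
E
```

```text
clock 12.9
eef_pos [609.40692461 138.66438631 126.57426937]
eef_rot [2.02440677 1.56848999 0.17260982]
wrist_force [-0.21368846 -0.15087678 -1.06252423]
finger_gap 51.68143286187165
[615.78 152.49  47.46]
(297, 150, 37, 123) [array([-1.03, 38.41]), array([118.7 ,  31.98]), array(0.02)]
```

View pics/j_wrist.png

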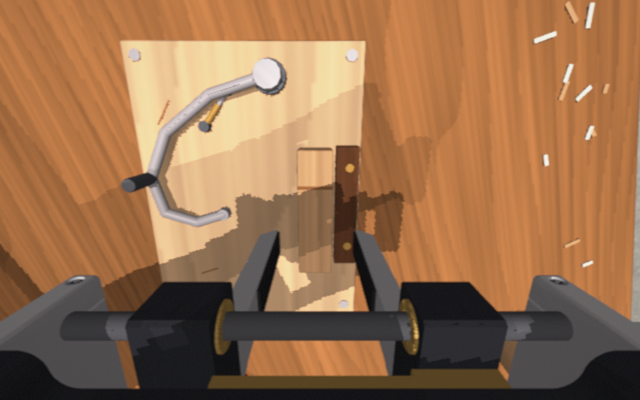

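The blank reads x −1, y 38.4 mm, parallel and flat, and the arm is still back. Now going back to the pin.

Call:
jog_arm --series '[0,0,-0.1,-0.015,0.008,0,0,0,0,-0.25,-0.045,0.024,0,-0.2,0,0,-0.42,-0.08,0.042,0,-0.36,0,0,-0.58,-0.11,0.058,0,-0.36,0,0,-0.74,-0.13,0.068,0,-0.36,0,0,-0.86,-0.1365,0.072,0,-0.36,0,0,-0.895,-0.1365,0.072,0,-0.36,0,0,-0.895,-0.1365,0.072,0,-0.36,0,0,-0.895,-0.1365,0.072,-0.02,-0.36,0,0,-0.895,-0.1365,0.072,-0.045,-0.36,0,0,-0.895,-0.1365,0.072,-0.063,-0.36,0,0,-0.895,-0.1365,0.072,-0.063,-0.36]'

```text
clock: 14.4
eef_pos: [472.0, 210.1, 61.2]
eef_rot: [-0.042, 1.568, -2.788]
wrist_force: [-0.5, -0.1, -0.2]
finger_gap: 30.1
```

```bash
python3 snap.py k wrist| grep -E "clock|eef|gap|force"
```

```text
clock 14.45
eef_pos [472.52266783 210.30885016  62.19891397]
eef_rot [-0.0306831   1.56974095 -2.77658878]
wrist_force [ 0.75804866 -0.23335453  0.36482853]
finger_gap 30.313091139094887
```

View pics/k_wrist.png

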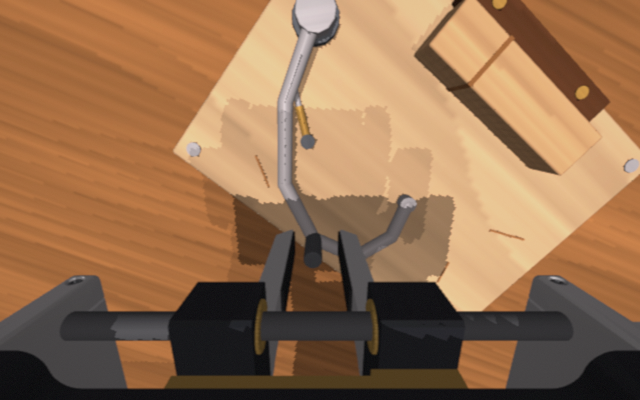

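The pin (313,250) is again caged. The blank sits by the fence at the upper right. Swinging the arm back along its arc.

Call:
jog_arm --series '[0,0,0.04,0.0023,-0.0053,0,-0.36,0,0,0.09,0.0055,-0.0117,0,-0.36,0,0,0.14,0.0091,-0.0179,0,-0.36,0,0,0.19,0.0129,-0.0241,0,-0.36,0,0,0.24,0.017,-0.03,0,-0.36,0,0,0.29,0.0214,-0.0356,0,-0.36,0,0,0.34,0.0262,-0.0411,0,-0.36,0,0,0.39,0.0311,-0.0463,0,-0.36,0,0,0.44,0.0363,-0.0513,0,-0.36,0,0,0.49,0.0419,-0.0559,0,-0.36,0,0,0.54,0.0475,-0.0603,0,-0.36,0,0,0.54,0.0475,-0.0603,0,-0.36,0,0,0.54,0.0475,-0.0603,0,-0.36,0,0,0.54,0.0475,-0.0603,0,-0.36]'

```text
clock: 16.2
eef_pos: [519.9, 150.4, 62.7]
eef_rot: [2.468, 1.571, 0.261]
wrist_force: [0.1, 0.9, 0.0]
finger_gap: 30.0
```

```bash
python3 snap.py l wrist| grep -E "clock|eef|gap|force"
```

```text
clock 16.25
eef_pos [519.87352585 150.44043501  62.585687  ]
eef_rot [2.66490785 1.57066747 0.45794236]
wrist_force [ 0.2010296   0.06792618 -1.04553296]
finger_gap 29.56694907713907
```

View pics/l_wrist.png

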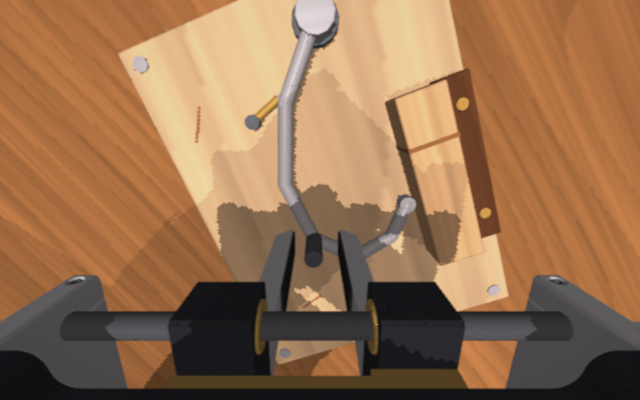

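The arm is at about 0.2 rad, its tip (405,205) is at the blank's side, and the pin (314,250) is clear of both fingers. Lifting away to check.

Call:
jog_arm --series '[0,0,0,0,0,0.015,-0.36,0,0,0,0,0,0.04,-0.36,0,0,0,0,0,0.08,-0.36,0,0,0,-0.03,-0.03,0.1,-0.36,0,0,0,-0.07,-0.07,0.12,-0.36,0,0,0,-0.1,-0.1,0.13,-0.36,0,0,0,-0.13,-0.14,0.14,-0.36,0,0,0,-0.15,-0.18,0.14,-0.36,0,0,0,-0.15,-0.18,0.14,-0.36]'

```text
clock: 17.38
eef_pos: [369.3, -31.2, 203.7]
eef_rot: [1.956, 1.569, -0.254]
wrist_force: [0.5, 0.6, 0.2]
finger_gap: 30.2
```

```bash
python3 snap.py m top scene| grep -E "clock|eef|gap|force|qd"; python3 - <<'E'
from h import *
np.set_printoptions(precision=2,suppress=True)
O=np.array([572.2,149.2]);ex=np.array([-.278,-.9606]);ey=np.array([.9606,-.278])
for n in ['m_top','m_scene']:
    c=load(n);P=cloud(c);Q=P[...,:2]-O;X=Q@ex;Y=Q@ey;Z=P[...,2]
    m=(Z>54)&(Z<80)&(X>-60)&(X<60)&(Y>-110)&(Y<20)
    p=P[m].mean(0);print('pin',m.sum(),p,X[m].mean(),Y[m].mean(),'q',-.155-np.arctan2(Y[m].mean(),X[m].mean()+120))
    m=((Z>42)&(Z<56)&(abs(X)<80)&(Y>20)&(Y<75)).astype(np.uint8)
    cs,_=cv2.findContours(m,cv2.RETR_EXTERNAL,cv2.CHAIN_APPROX_NONE);k=max(cs,key=cv2.contourArea)
    W=ray(c,k[:,0],48)[:,:2]-O;r=cv2.minAreaRect(np.c_[W@ex,W@ey].astype(np.float32));print(n,[np.array(v) for v in r],np.median(Z[m>0]))
    b=(185,130,125,110) if 'top' in n else (340,165,130,110)
    a=c['color'][b[1]:b[1]+b[3],b[0]:b[0]+b[2]];cv2.imwrite(f'pics/{n}z.png',cv2.resize(a,None,fx=5,fy=5,interpolation=cv2.INTER_CUBIC))
E
```

```text
clock 17.475
qd [ 0.02818618  0.02037699 -0.00419735 -0.00055607 -0.00523947  0.00278892]
eef_pos [370.21955386 -29.65584462 203.23508687]
eef_rot [ 2.13228244  1.56936821 -0.0756144 ]
wrist_force [-0.09057357 -0.37765708 -1.33923997]
finger_gap 29.90097696547603
pin 17 [518.29 149.29  66.14] 14.904692323815999 -51.809460085691455 q 0.2116767768345119
m_top [array([ 1.19, 43.38]), array([120.67,  32.08]), array(0.03)] 48.1760657884646
pin 22 [519.83 149.8   63.98] 13.981122113033434 -50.47416751880906 q 0.20528298575579093
m_scene [array([ 0.19, 43.8 ]), array([119.51,  35.8 ]), array(0.61)] 47.565395752461654
```

View pics/m_topz.png

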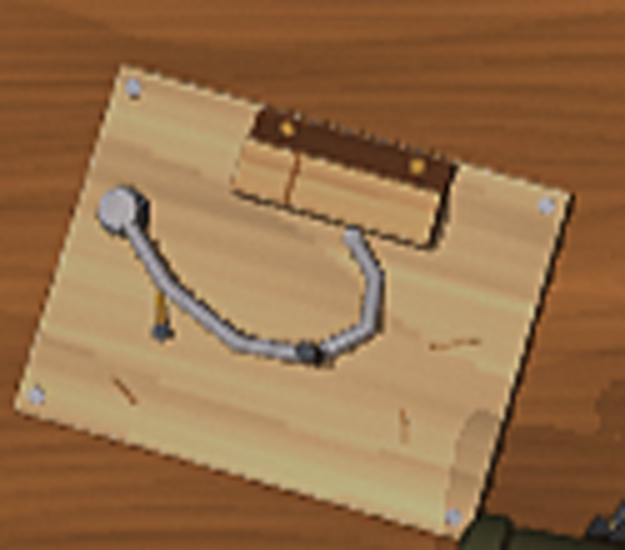

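View pics/m_scenez.png

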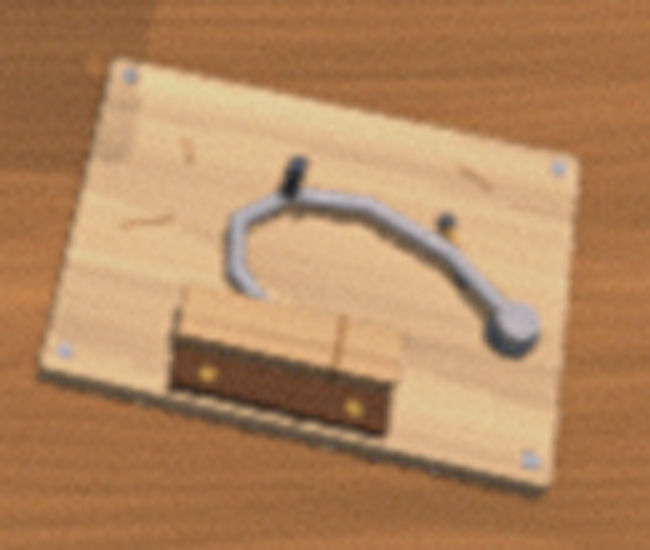

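Both views show the blank flush with the fence (x about 1, y about 43.5 mm), the bar's tip on its side, and the joint at about 0.21. The robot is clear. Handing in.

```bash
python3 -c "
from cell import manip
print(manip.sign_off())"
```

```text
the job is handed in; nothing more can be done
None
```

The job is done and handed in at about 17.5 s; sign-off gives no verdict.

**What I did:** I drew the arm back by its pin, and it stayed there untouched. I laid the long blank beside the fence and let go. Then I swung the arm back so that it closed on the blank, and moved the gripper clear.

**Last checks, from the top and scene cameras:**

| Check | Measured | Wanted |
|---|---|---|
| Arm drawn back (estimated from the pin's position) | about 0.75 rad | above 0.65 |
| Blank when first released | x −1, y 38.4 mm, parallel | x ±25, y 24 to 47 |
| Blank at the end | x about 1, y 43.4 to 43.8 mm, within 1° | x ±25, y 36 to 47 |
| Top of the blank | z about 48 mm, so lying flat on the board | about 48 |
| Clip joint (estimated from the pin's position) | about 0.21 rad | 0.08 to 0.32 |

- **Not measured:** the arm's pressing force cannot be read. That it presses is inferred from its tip resting on the blank's side, the blank having moved about 5 mm to the fence, and the joint resting near 0.2.
- **Disagreement:** before placing, the wrist camera put the fence face about 2.5 mm nearer than the board fit did. I left extra clearance for this, and the arm's spring closed the gap.

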